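# Change the fuse of a lift control panel

### The arm

A 6-joint arm with a two-finger parallel gripper is mounted at the origin on the work surface. World frame = base frame: x ahead of the robot, y to its left, z up, the work surface at z = 0. Lengths are in mm, angles in rad, forces in N, time in s.
With the tool pointing down it reaches from about 350 to 875 mm from the base axis. Payload 4.2 kg.
Tool frame: the origin (TCP) lies at the very end of the fingers, on their centre line; the grasp point (between the pads) lies 19 mm behind it; z points along the fingers, y is the line along which they close (so a half turn about z gives the same grasp; the last joint's range is limited). The gripper opens to 85 mm and grips with 20 to 120 N. Pads are 22 mm wide; open, the fingers measure 114 mm over their backs; the gripper's body (76 mm by 85 mm) begins 54 mm behind the grasp point. The pads swing forward as they close: fully open they stand 13 mm farther back than shut.
Start: joints at [1.556, 0.385, 0.008, 0, -1.194, -0.259], TCP at [168.963, 601.707, 231.312] pointing down, gripper open.
Joint ranges: [-3.14, 3.14], [-1.21, 2.06], [-1.07, 1.41], [-3.16, 2.05], [-2.99, -0.16], [-3.1, 3.1]. Speed limits (rad/s): [2.79, 2.79, 3.14, 3.14, 3.14, 3.14].

### API

Orientations are given as a unit quaternion [x, y, z, w].
In Python, from bench import arm gives the robot as it stands.
- The arm moves only by the tool servo_tool, never from a script. Its argument "rows" is a list that holds one entry, the list of rows, each a list of 7 numbers: the finger opening in mm, from 0 to 85.4, then the shift along the tool's x, y, z in mm, then the turn, a rotation vector about the tool's x, y, z in rad. A call has 1 to 10 rows; each row is the pose to reach, as a shift and turn from the pose commanded when the call began, along the tool's axes at that moment; what a row does not reach only later rows make up. A row lasts 1/8 s, in which the tool goes at most 62.5 mm and 10.7 degrees, less where a joint would pass 70% of its speed; a pose out of reach is approached as far as the arm can. A call with a gripper value outside its range is refused whole. The fingers move at their own pace and stop on an object; the grip force is fixed at half the most. Time passes only in rows, so rows that repeat a pose let the fingers close. It gives the time, the measured TCP pose, the force, the opening and the grip force at its end, in the units of the state.
- arm.read_state(): the state, without advancing time (a new reading comes with each control period).
- arm.get_image(name): name is "scene" or "top" or "wrist"; returns the picture (400x640x3 uint8, red, green, blue); there is no depth.
- arm.camera_params(name): a dict with "intrinsics" (3x3 intrinsics, pixels), "R" (3x3) and "t" (3): a world point X has camera coordinates R X + t. Camera axes: x right, y down, z forward; pixel columns grow to the right and rows downward; lengths in mm; the calibration is good to about 2 mm. A picture is of the moment at which its call begins: read the wrist's pose just before it. camera_params takes no time and is no camera call; for the wrist camera it gives the pose at the moment of the call.
- arm.job_done(): hands the job in; it is judged then, once.
The state is a dict: "clock": time; "joints": joint angles; "joint_vel": joint speeds; "joint_efforts": joint torques, N m; "position": TCP position; "ee_rot": TCP orientation; "contact_force": force on the tool from outside, world axes, zero at the start; "wrist_torque": the same for the moment, N m; "gripper_width": finger opening in mm; "grasp_force": force on a finger pad.
Only numpy, scipy, OpenCV 4.12 (cv2) and the standard library are available. Lean on these libraries where they do the work, as an engineer would, in place of code of your own. Each camera call takes 0.05 s, during which the arm holds its last target. There are 200 camera calls.

### The job

One fuse of this car-lift control panel is missing. Flip the main breaker (the big one) off, take the 127 mm long, 21 mm thick spare fuse out of the pigeonhole rack and press it fully home, level, into both clips of the empty fuse base while the breaker is off, then flip the main breaker back on. Leave the control breaker, the other fuses (the blown one on the bench is the same size) and the rest of the bench as they are.

Things in the scene. Friction and masses are not known exactly. Their poses are not given: they have to be found in the camera images.
- panel: Control panel of a car lift on its back, fixed: grey plate 285 x 385 mm (x, y), top 18 mm above the bench; origin mid underside; yaw 0: x away from the robot. Fuse bases at y = 32, 86, 140 mm, breakers at y = -54, -137 mm, all at x = 0; which is where varies. A wiring duct along y (top 63 mm above the bench) at x = 100 to 144 mm, a terminal row (top 53 mm) at x = -130 to -95 mm.
- base_empty: The empty fuse base, fixed on the panel: dark block 172 x 42 mm (x, y), 18 mm high, origin mid underside (18 mm above the bench), with a copper C-shaped spring clip on a post near each end. Between the clips (96 mm clear) nothing stands above the block. The two other bases are alike but hold a fuse (not loose); a neighbour is 54 mm away along y and its fuse leaves 33 mm free beside the new one.
- clips (a point): Seated fuse's centre in the empty base, 64 mm above the bench; x along the fuse, z up. Clips 55.5 mm either side along x, 13 mm wide, open upward: mouth 28 mm wide 16.5 mm above this point, neck 16 mm wide 8 mm above, springing apart. Pushed straight down with about 15 N in all the fuse snaps past the neck and rests on the clips' floors, its centre here (or up to 1 mm below).
- fuse: The spare fuse to fit: plain cylinder 127 mm long, 21 mm in diameter, cream tube with a 16 mm metal cap on each end, about 85 g, both ends alike. Origin at its centre, x along its length. It lies level in one of the three holes of the rack, lengthways, axis 20.5 mm above the bench, one end 27 to 34 mm out of the rack's front. On the bench (axis at 10.5 mm) it rolls only if pushed.
- rack: Pigeonhole rack for spare fuses, fixed: grey sheet steel, 110 x 192 mm (x, y), 50 mm high, origin at the middle of its underside. Open front at x = -55 mm, facing -x (roughly towards the robot). Three holes side by side, middles at y = -62, 0 and 62 mm, each 59 mm wide, from 10 to 47 mm above the bench. The bench is clear for 130 mm in front.
- main_toggle (a joint): Toggle of the main breaker. +0.42 rad: on (leaning to the breaker's +x), -0.42 rad: off (leaning to -x); it starts on. Over-centre: it resists with about 0.3 N m at either end (about 9 N pushed 34 mm above its pivot), less towards the middle, and past 0 it snaps to the other end by itself and stays.
- main_pivot (a point): Pivot of the main toggle, mid breaker, 56 mm above the bench, axes as the panel's. The main breaker is the big dark grey block, 130 x 76 mm (x, y), flat top 18 mm above this point. The toggle is 8 mm thick (x), 24 mm wide (y) and reaches 44 mm from the pivot (26 mm above the top); it swings about y, its end moving along x.
- control_toggle (a joint): Toggle of the control breaker, to be left alone: it is off (-0.42 rad) and stays off; on would be +0.42.
- control_pivot (a point): Pivot of the control breaker's toggle, 56 mm above the bench, axes as the panel's. The control breaker is the small dark grey block, 90 x 36 mm, flat top 18 mm above this point; its toggle is 12 mm wide and reaches 36 mm from the pivot.
- fuse_thick: Bystander: thicker spare fuse in the rack, 140 mm long, 27 mm in diameter, origin at its centre, x along its length; its end stands 34 to 41 mm out.
- fuse_short: Bystander: short spare fuse in the rack, 76 mm long, 21 mm in diameter, origin at its centre, x along its length; it stands out 2 to 8 mm.
- fuse_old: Bystander: the blown fuse, 127 x 21 mm and looking like the spare, lying on the bench between the panel and the rack; origin at its centre, x along its length.
- multimeter: Bystander: multimeter, 150 x 74 x 36 mm, origin at the middle of its underside.
- screwdriver: Bystander: screwdriver with black handle, 200 mm long, lying on the bench.
- tape: Bystander: roll of black tape, 66 mm across, 19 mm high, lying flat, origin at the middle of its underside.
- mug: Bystander: white mug, 82 mm across, 95 mm high, origin at the middle of its underside.
- tin: Bystander: small steel tin, 44 mm across, 45 mm high, origin at the middle of its underside.

How it is judged (in metres and radians):
On the way, in this order (a step that is already met when the one before it is completed fails the run):
1. the main breaker is flipped off (value of joint main_toggle below -0.35 rad), for 0.2 s.
2. the spare fuse is home in both clips of the empty base while the main breaker is off (value of joint main_toggle below -0.35 rad and x of fuse in the frame of clips between -0.006 and 0.006 m and y of fuse in the frame of clips between -0.003 and 0.003 m and z of fuse in the frame of clips between -0.003 and 0.003 m and angle between the x axis of fuse and the x axis of clips, either way round below 0.06 rad), for 0.2 s.
At the end, for the whole second after the job is handed in: The spare fuse rests in both clips of the empty base: centre within 6 mm along, 3 mm across and 3 mm in height of the seated place, parallel within 0.06 rad. The main toggle is on (above 0.35 rad), the control toggle still off (value of joint main_toggle above 0.35 rad and value of joint control_toggle below -0.3 rad and x of fuse in the frame of clips between -0.006 and 0.006 m and y of fuse in the frame of clips between -0.003 and 0.003 m and z of fuse in the frame of clips between -0.003 and 0.003 m and angle between the x axis of fuse and the x axis of clips, either way round below 0.06 rad and linear speed of fuse below 0.02 m/s); the robot touches nothing.
It fails at once if the control breaker is flipped (value of joint control_toggle above 0 rad).
It fails at once if another fuse is moved by more than 25 mm (distance of any of fuse_thick, fuse_short, fuse_old from where it was at the start of the episode above 0.025 m).
It fails at once if a thing on the bench is moved by more than 30 mm, or the mug tips (distance of any of multimeter, screwdriver, tape, mug, tin from where it was at the start of the episode above 0.03 m or angle between mug's own z axis and vertical above 0.5 rad).
It also fails if it takes over 72 s, if anything falls off the work surface, if the arm or the gripper's body presses on something with over 40 N, if the wrist force passes 120 N, or if a joint passes its speed limit or range.

## Working session

There is one attempt and no reset: what is moved stays moved. The work goes in short steps, Python scripts to look and compute and a tool call to move; the robot and the scene stay as the last step left them, time stands still between calls to the robot, and variables do not carry over. Pictures are saved under pics/ and viewed, at most 10 in all, crops included, and the job is handed in when it is done.

Besides the shell and the picture viewer there is one more tool, called after ">>>" as a command line: name --argument value ..., lists and objects as JSON in quotes. servo_tool: Moves the arm, as the interface text tells. Its arguments: {"type":"object","properties":{"rows":{"type":"array"}},"required":["rows"]}

```bash
ls; mkdir -p pics; cat > h.py <<'E'
import numpy as np, cv2
from bench import arm
from scipy.spatial.transform import Rotation as R
def ray(cam,u,v,z,P=None):
    P=P or arm.camera_params(cam); K=np.array(P["intrinsics"]);Rm=np.array(P["R"]);t=np.array(P["t"])
    c=-Rm.T@t; d=Rm.T@np.linalg.solve(K,[u,v,1]); return c+d*(z-c[2])/d[2]
def proj(cam,X,P=None):
    P=P or arm.camera_params(cam); q=np.array(P["intrinsics"])@(np.array(P["R"])@np.array(X,float)+np.array(P["t"])); return q[:2]/q[2]
def snap(cam,name):
    im=np.array(arm.get_image(cam)); cv2.imwrite(f"pics/{name}.png",im[:,:,::-1]); return im
def st():
    s=arm.read_state(); print(s["clock"],np.round(s["position"],1),np.round(s["ee_rot"],4),np.round(s["contact_force"],1),s["gripper_width"],s["grasp_force"]); return s
E
python3 - <<'E'
from h import *
st()
for c in ("top","scene","wrist"):
    snap(c,c+"0"); P=arm.camera_params(c); print(c,np.round(P["intrinsics"],1).tolist(),np.round(-np.array(P["R"]).T@np.array(P["t"])),np.round(P["R"],2).tolist())
E
```

```text
pics
0.0 [168.8 601.2 230.2] [ 9.906e-01 -1.366e-01 -1.000e-04  1.100e-03] [ 0.8 -0.2  0.3] 85.38288410026345 0.0
top [[423.3, 0.0, 322.7], [0.0, 423.3, 198.1], [0.0, 0.0, 1.0]] [ 393.   19. 1285.] [[-0.03, -1.0, -0.01], [-0.99, 0.03, -0.11], [0.11, 0.0, -0.99]]
scene [[398.0, 0.0, 320.9], [0.0, 398.0, 195.5], [0.0, 0.0, 1.0]] [1271. -414.  872.] [[0.51, 0.86, -0.01], [0.57, -0.34, -0.74], [-0.64, 0.37, -0.67]]
wrist [[338.4, 0.0, 319.8], [0.0, 338.4, 195.1], [0.0, 0.0, 1.0]] [239. 582. 374.] [[-0.27, -0.96, 0.0], [-0.92, 0.26, 0.29], [-0.28, 0.08, -0.96]]
```

View pics/top0.png

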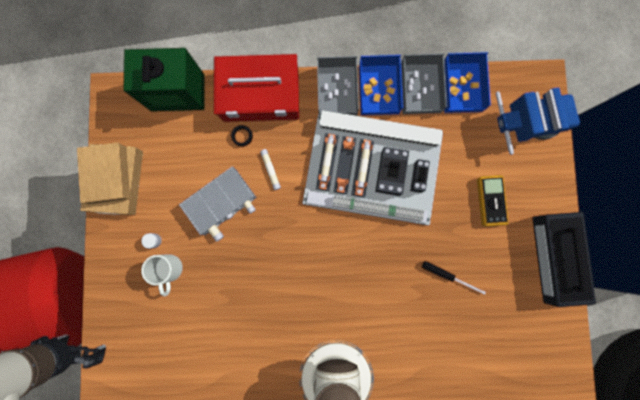

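View pics/scene0.png

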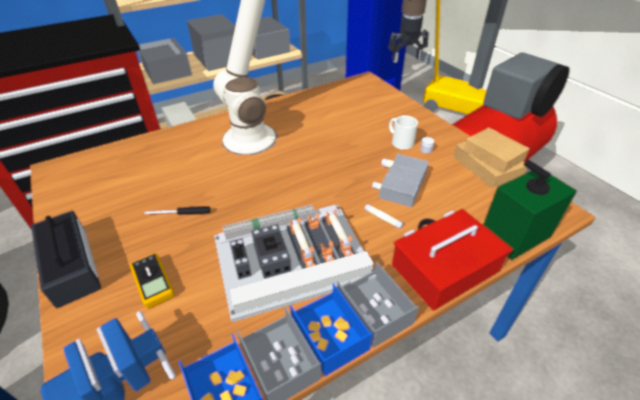

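The top view shows the panel around (375,170) with the middle fuse base empty, at (346,165). The main breaker is at (393,170) and the control breaker at (421,175). The rack is at (218,205), with ends standing out at (215,232) and (249,207). The old fuse is at (270,169).

```bash
python3 - <<'E'
from h import *
for n,(u,v,z) in dict(rackc=(218,203,50),endA=(215,232,25),endB=(249,207,25),old=(270,169,10),empty=(346,165,40),main=(393,170,74),plateNW=(318,112,63),ctl=(421,175,74),mug=(162,270,95),tin=(150,241,45)).items(): print(n,np.round(ray("top",u,v,z)))
im=cv2.imread("pics/top0.png")
a=cv2.resize(im[160:245,170:280],None,fx=5,fy=5,interpolation=cv2.INTER_CUBIC)
b=cv2.resize(im[105:225,300:445],None,fx=5,fy=5,interpolation=cv2.INTER_CUBIC)
cv2.imwrite("pics/c1.png",cv2.resize(b,None,fx=.99,fy=.99))
w=cv2.imread("pics/wrist0.png"); 
cv2.imwrite("pics/c2.png",np.vstack([a[:, :550],cv2.resize(w,(550,344))[:170]]))
E
```

```text
rackc [518. 332.  50.]
endA [434. 348.  25.]
endB [506. 246.  25.]
old [622. 184.  10.]
empty [622. -47.  40.]
main [ 597. -181.   74.]
plateNW [780.  32.  63.]
ctl [ 580. -261.   74.]
mug [331. 477.  95.]
tin [413. 533.  45.]
```

View pics/c2.png

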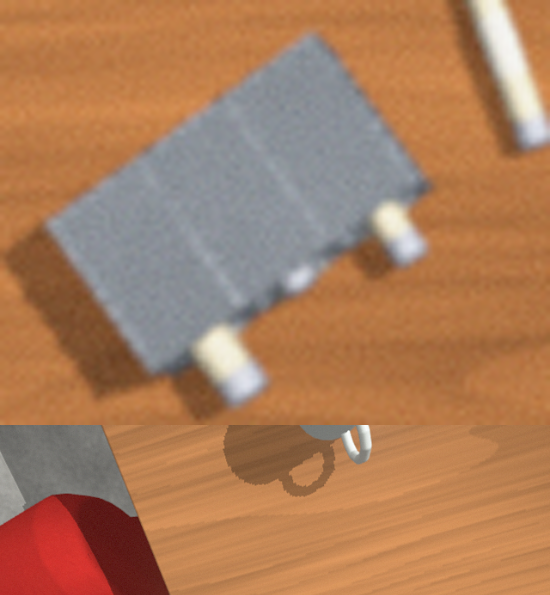

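The crop shows the right-hand fuse, with its end near (249,207), is the thinner long one, so it is the spare. The thick fuse is in the left hole and the short one in the middle. I'll move over the panel first.

>>> servo_tool --rows '[[[60, 520, 592, -20, 0, 0, -0.12], [60, 520, 592, -20, 0, 0, -0.12], [60, 520, 592, -20, 0, 0, -0.12], [60, 520, 592, -20, 0, 0, -0.12], [60, 520, 592, -20, 0, 0, -0.12], [60, 520, 592, -20, 0, 0, -0.12], [60, 520, 592, -20, 0, 0, -0.12], [60, 520, 592, -20, 0, 0, -0.12], [60, 520, 592, -20, 0, 0, -0.12], [60, 520, 592, -20, 0, 0, -0.12]]]'

```text
clock: 1.4
position: [439.4, 36.3, 247.4]
ee_rot: [0.997, -0.077, 0.0, -0.0]
contact_force: [1.3, 0.8, 0.6]
gripper_width: 60.2
grasp_force: 0.0
```

>>> servo_tool --rows '[[[0, 168, 190, -6, 0, 0, 0], [0, 168, 190, -6, 0, 0, 0], [0, 168, 190, -6, 0, 0, 0], [0, 168, 190, -6, 0, 0, 0], [0, 168, 190, -6, 0, 0, 0], [0, 168, 190, -6, 0, 0, 0], [0, 168, 190, -6, 0, 0, 0], [0, 168, 190, -6, 0, 0, 0]]]'

```text
clock: 2.4
position: [575.6, -174.0, 253.8]
ee_rot: [0.997, -0.076, 0.0, -0.0]
contact_force: [0.1, 0.4, 0.8]
gripper_width: -0.1
grasp_force: 0.0
```

>>> servo_tool --rows '[[[0, -90, -57, 0, 0, 0, 0], [0, -90, -57, 0, 0, 0, 0], [0, -90, -57, 0, 0, 0, 0], [0, -90, -57, 0, 0, 0, 0]]]'

```text
clock: 2.9
position: [496.1, -104.6, 254.0]
ee_rot: [0.997, -0.076, 0.001, -0.0]
contact_force: [0.7, -1.0, -0.5]
gripper_width: -0.1
grasp_force: 0.0
```

```bash
python3 - <<'E'
from h import *
import json
st(); P=arm.camera_params("wrist"); snap("wrist","w1"); json.dump({k:np.array(v).tolist() for k,v in P.items()},open("w1.json","w"))
E
```

```text
2.9 [ 496.1 -104.6  254. ] [ 0.9971 -0.0761  0.001  -0.    ] [ 0.7 -1.  -0.5] -0.119548128926078 0.0
```

View pics/w1.png

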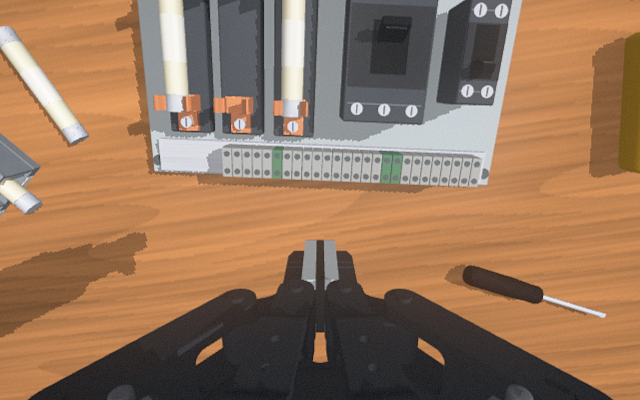

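The wrist view shows the near half of the panel: the terminal row at rows 140–185, the empty clip at (240,105) and the main toggle at (393,28). I'll move forward and up to see all of it.

>>> servo_tool --rows '[[[0, 115, 0, -40, 0, 0, 0], [0, 115, 0, -40, 0, 0, 0], [0, 115, 0, -40, 0, 0, 0], [0, 115, 0, -40, 0, 0, 0]]]'

```text
clock: 3.45
position: [609.3, -123.1, 291.7]
ee_rot: [0.997, -0.077, -0.001, -0.0]
contact_force: [-0.7, -0.4, 0.0]
gripper_width: -0.2
grasp_force: 0.0
```

```bash
python3 - <<'E'
from h import *
import json
st(); P=arm.camera_params("wrist"); snap("wrist","w2"); json.dump({k:np.array(v).tolist() for k,v in P.items()},open("w2.json","w"))
E
```

```text
3.45 [ 609.3 -123.1  291.7] [ 0.997  -0.0773 -0.0012 -0.    ] [-0.7 -0.4  0. ] -0.20193974973937479 0.0
```

View pics/w2.png

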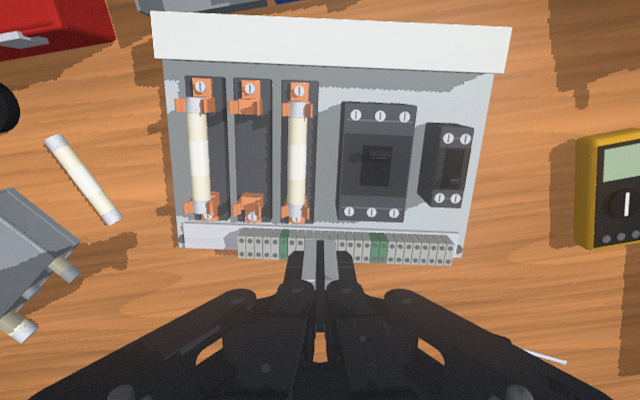

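The w2 view shows the whole panel: duct at rows 12–70, empty base clips at (250,100) and (250,208), main breaker at cols 340–415 and rows 102–220 with its toggle at (378,153), and control breaker at (448,165).

```bash
python3 - <<'E'
from h import *
import json
P=json.load(open("w2.json")); im=cv2.imread("pics/w2.png"); hsv=cv2.cvtColor(im,cv2.COLOR_BGR2HSV)
# duct: brightest low saturation
m=((hsv[...,2]>200)&(hsv[...,1]<25)).astype(np.uint8); m[100:]=0
n,l,s,c=cv2.connectedComponentsWithStats(m); i=1+s[1:,4].argmax()
cnt=max(cv2.findContours((l==i).astype(np.uint8),cv2.RETR_EXTERNAL,cv2.CHAIN_APPROX_NONE)[0],key=cv2.contourArea)
pts=np.array([ray("w",*p[0],63,P)[:2] for p in cnt],np.float32)
r=cv2.minAreaRect(pts); print("duct",r, cv2.boxPoints(r).round(1).tolist(), s[i])
# copper
m=((hsv[...,0]<14)&(hsv[...,1]>110)&(hsv[...,2]>110)).astype(np.uint8); m[:, :170]=0;m[:, 325:]=0;m[:70]=0;m[228:]=0
n,l,s,c=cv2.connectedComponentsWithStats(m)
for k in range(1,n):
    if s[k,4]>25: print("cu",s[k],c[k].round(1),ray("w",*c[k],75,P).round(1))
# fuses (cream)
m=((hsv[...,0]>15)&(hsv[...,0]<40)&(hsv[...,1]>15)&(hsv[...,1]<90)&(hsv[...,2]>150)).astype(np.uint8); m=cv2.morphologyEx(m,cv2.MORPH_OPEN,np.ones((3,3)))
n,l,s,c=cv2.connectedComponentsWithStats(m)
for k in range(1,n):
    if s[k,4]>100:
        q=np.array([ray("w",x,y,72,P)[:2] for y,x in np.argwhere(l==k)]); w,v=np.linalg.eigh(np.cov((q-q.mean(0)).T)); print("cream",s[k],q.mean(0).round(1),np.arctan(v[1,1]/v[0,1]).round(3))
# dark breaker
for n_,uv,z in [("b1",(343,101),74),("b2",(416,105),74),("b3",(411,221),74),("b4",(342,217),74),("toggle",(378,150),95),("p1",(173,247),18),("p2",(461,258),18)]: print(n_,ray("w",*uv,z,P).round(1))
cr=[im[75:225,180:325],im[90:240,330:475]]
cv2.imwrite("pics/c3.png",cv2.resize(np.hstack(cr),None,fx=2.7,fy=2.7,interpolation=cv2.INTER_CUBIC))
E
```

```text
duct ((727.3955078125, -152.63323974609375), (359.16644287109375, 43.51068878173828), 78.84235382080078) [[671.2999877929688, -324.6000061035156], [714.0, -333.0], [783.5, 19.299999237060547], [740.7999877929688, 27.799999237060547]] [  150    11   362    62 16549]
cu [192  78  23  35 442] [204.8  95.2] [696.5 -18.1  75. ]
cu [229  80  33  35 713] [247.2 101.1] [684.2 -59.6  75. ]
cu [290  82  22  36 291] [301.7  96.5] [ 680.1 -115.5   75. ]
cu [175  99  11  13 120] [179.7 104.6] [691.4   9.7  75. ]
cu [282 102   8  14 103] [285.4 108.9] [670.5 -96.9  75. ]
cu [170 179   6  49 166] [171.9 207.3] [584.6  48.7  75. ]
cu [207 192  12  28 237] [213.4 204.9] [580.2   2.   75. ]
cu [233 193  30  29 564] [249.3 205.4] [573.5 -37.7  75. ]
cu [299 196  10  28 107] [304.8 212.4] [555.8 -97.8  75. ]
cu [183 199  10  15 100] [187.8 207.1] [582.1  31.   75. ]
cu [281 199   7  19  89] [284.1 210.2] [561.9 -75.3  75. ]
cream [186 113  21  28 527] [ 6.667e+02 -4.000e-01] -0.215
cream [289 118  18  27 486] [ 646.1 -105. ] -0.189
cream [ 63 145  19  21 186] [658.  140.6] 0.365
cream [ 53 150  18  21 153] [654.7 153.4] 0.319
cream [191 175  19  26 453] [601.7  12.5] -0.336
cream [287 179  18  25 412] [580.9 -91.7] -0.192
cream [ 98 190  17  20 151] [603.7 121.4] 0.32
cream [ 88 196  18  19 146] [599.6 133.9] 0.362
cream [ 49 259  18  15 175] [532.5 206. ] -1.201
cream [  0 317  26  19 270] [462.  297.8] -1.362
b1 [ 669.2 -156.6   74. ]
b2 [ 653.7 -230.4   74. ]
b3 [ 526.6 -215.7   74. ]
b4 [ 543.4 -138.6   74. ]
toggle [ 617.3 -183.8   95. ]
p1 [514.2  91.9  18. ]
p2 [ 438.1 -291.7   18. ]
```

View pics/c3.png

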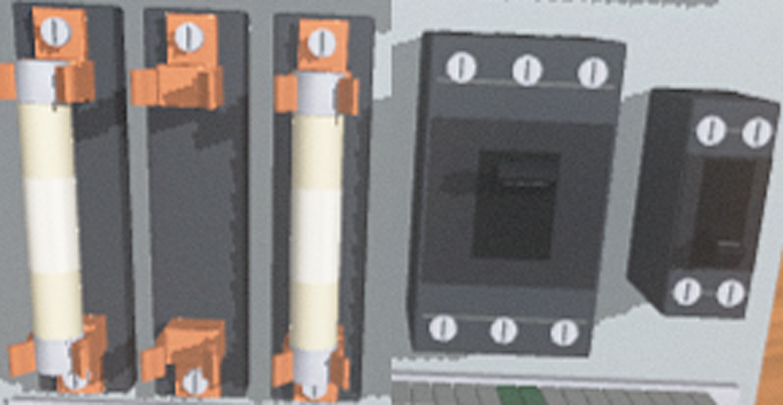

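The c3 crop confirms the layout. In the raw view the main toggle leans away at about (378,155), so it is on. From the duct fit, the panel yaw is -0.195 and the main pivot is near (597.5,-183). I'll go to the far side of the toggle and check there.

>>> servo_tool --rows '[[[0, 40, 63, 100, 0, 0, 0.041], [0, 40, 63, 100, 0, 0, 0.041], [0, 40, 63, 160, 0, 0, 0.041], [0, 40, 63, 195, 0, 0, 0.041], [0, 40, 63, 209, 0, 0, 0.041], [0, 40, 63, 209, 0, 0, 0.041]]]'

```text
clock: 4.25
position: [638.9, -191.0, 84.5]
ee_rot: [0.995, -0.097, -0.0, 0.0]
contact_force: [0.2, 0.6, 0.9]
gripper_width: 0.2
grasp_force: 0.0
```

```bash
python3 - <<'E'
from h import *
s=st(); r=R.from_quat(s["ee_rot"]).as_matrix(); print(r.round(3).tolist())
ax=np.array([.981,-.194,0]); ay=np.array([.194,.981,0]); p=np.array([597.5,-183,56]); d=np.array(s["position"])-p; print(d@ax,d@ay,d[2]); print(np.round(s["joints"],2))
E
```

```text
4.25 [ 638.9 -191.    84.5] [ 9.953e-01 -9.700e-02 -2.000e-04  2.000e-04] [0.2 0.6 0.9] 0.22434427286888006 0.0
[[0.981, -0.193, -0.0], [-0.193, -0.981, -0.0], [-0.0, 0.0, -1.0]]
42.19696228273257 0.1505146997888449 28.465303288258823
[-0.05  0.58 -0.06  0.   -0.93  1.42]
```

>>> servo_tool --rows '[[[0, -10, 0, 0, 0, 0, 0], [0, -18, 0, 0, 0, 0, 0], [0, -26, 0, 0, 0, 0, 0], [0, -34, 0, 0, 0, 0, 0], [0, -40, 0, 0, 0, 0, 0], [0, -42, 0, 0, 0, 0, 0], [0, -42, 0, 0, 0, 0, 0]]]'

```text
clock: 5.12
position: [598.9, -183.1, 84.7]
ee_rot: [0.995, -0.097, 0.001, 0.0]
contact_force: [2.5, 0.2, 1.7]
gripper_width: 0.1
grasp_force: 1.6
```

>>> servo_tool --rows '[[[0, 15, 0, 0, 0, 0, 0], [0, 15, 0, -60, 0, 0, 0], [0, 15, 0, -120, 0, 0, 0], [0, -10, 0, -160, 0, 0, 0], [0, -10, 0, -160, 0, 0, 0]]]'

```text
clock: 5.75
position: [587.9, -181.1, 248.1]
ee_rot: [0.995, -0.097, 0.002, -0.0]
contact_force: [-0.1, 0.4, -0.4]
gripper_width: 0.2
grasp_force: 0.0
```

```bash
python3 - <<'E'
from h import *
import json
st(); P=arm.camera_params("wrist"); im=snap("wrist","w3"); json.dump({k:np.array(v).tolist() for k,v in P.items()},open("w3.json","w"))
for n,th in (("on",.42),("off",-.42)):
    print(n, proj("w",[597.5+.981*44*np.sin(th),-183-.194*44*np.sin(th),56+44*np.cos(th)],P).round())
E
```

```text
5.75 [ 587.9 -181.1  248.1] [ 0.9953 -0.0972  0.0024 -0.    ] [-0.1  0.4 -0.4] 0.2034392899971656 0.0
on [320. 148.]
off [320. 187.]
```

View pics/w3.png

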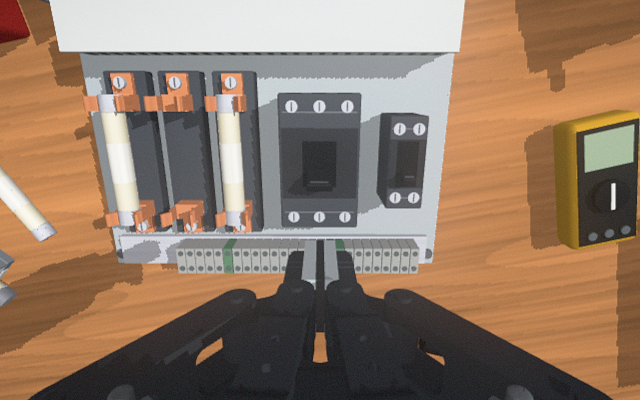

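w3 shows the main toggle now at (320,183), matching the predicted off position (320,187), so the breaker is off. Next I'll measure the rack in the top image and move to view it.

```bash
cat > rk.py <<'E'
from h import *
def rackrect(im,P,roi):
    hsv=cv2.cvtColor(im,cv2.COLOR_BGR2HSV); m=((hsv[...,1]<70)&(hsv[...,2]>80)&(hsv[...,2]<200)&(hsv[...,0]>85)&(hsv[...,0]<130)).astype(np.uint8)
    k=np.zeros_like(m);k[roi[1]:roi[3],roi[0]:roi[2]]=1;m*=k
    m=cv2.morphologyEx(m,cv2.MORPH_OPEN,np.ones((7,7)))
    c=max(cv2.findContours(m,cv2.RETR_EXTERNAL,cv2.CHAIN_APPROX_NONE)[0],key=cv2.contourArea)
    r=cv2.minAreaRect(np.array([ray("w",*p[0],50,P)[:2] for p in c],np.float32)); return r,cv2.boxPoints(r)
E
python3 - <<'E'
from rk import *
r,b=rackrect(cv2.imread("pics/top0.png"),arm.camera_params("top"),(170,155,262,245)); print(r,b.round(1).tolist())
E
```

```text
((524.6331176757812, 334.3658142089844), (113.3774642944336, 190.15579223632812), 34.68587875366211) [[423.8999938964844, 380.29998779296875], [532.0999755859375, 223.89999389648438], [625.4000244140625, 288.3999938964844], [517.0999755859375, 444.79998779296875]]
```

>>> servo_tool --rows '[[[0, -227, -340, 48, 0, 0, -0.78], [0, -227, -340, 48, 0, 0, -0.78], [0, -227, -340, 48, 0, 0, -0.78], [0, -227, -340, 48, 0, 0, -0.78], [0, -227, -340, 48, 0, 0, -0.78], [0, -227, -340, 48, 0, 0, -0.78], [0, -227, -340, 48, 0, 0, -0.78], [0, -227, -340, 48, 0, 0, -0.78], [0, -227, -340, 48, 0, 0, -0.78]]]'

```text
clock: 6.92
position: [430.7, 195.8, 194.9]
ee_rot: [0.958, 0.288, -0.002, 0.001]
contact_force: [0.2, 0.3, 0.1]
gripper_width: -0.1
grasp_force: 0.0
```

```bash
python3 - <<'E'
from h import *
import json
st(); P=arm.camera_params("wrist"); im=snap("wrist","w4"); json.dump({k:np.array(v).tolist() for k,v in P.items()},open("w4.json","w"))
E
```

```text
6.925 [430.7 195.8 194.9] [ 9.575e-01  2.884e-01 -1.700e-03  7.000e-04] [0.2 0.3 0.1] -0.08713222960211325 0.0
```

View pics/w4.png

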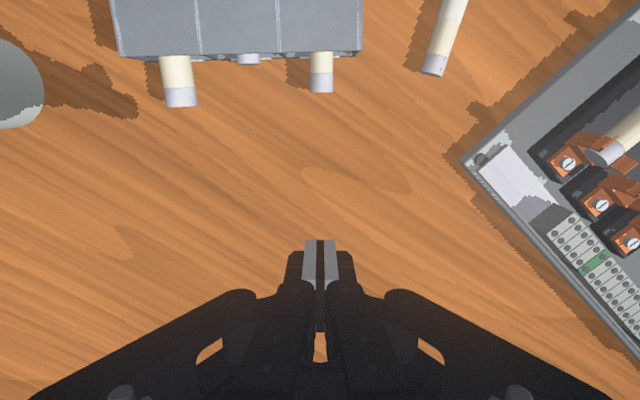

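w4 shows the thick fuse at (179,80), the short one at (247,58), and the spare with its end at (321,92) and centreline near column 321.

```bash
python3 - <<'E'
from h import *
import json
P=json.load(open("w4.json")); im=cv2.imread("pics/w4.png"); hsv=cv2.cvtColor(im,cv2.COLOR_BGR2HSV)
m=((hsv[...,2]>125)&((hsv[...,1]<75)|(hsv[...,2]>215))).astype(np.uint8)
L=[]
for v in range(58,100,4):
    c=np.where(m[v,295:350])[0]+295
    if len(c)>8:
        a,b=c.min(),c.max(); A,B=ray("w",a-.5,v,20.5,P),ray("w",b+.5,v,20.5,P); L.append(((A+B)/2)[:2]); print(v,a,b,((A+B)/2).round(1)[:2],np.linalg.norm(A-B).round(1))
L=np.array(L); d=L[0]-L[-1]; print("yaw",np.arctan2(d[1],d[0]))
c=np.where(m[85:105,321])[0]; e=c.max()+85.5; print("end row",e,[ray("w",321,e,z,P).round(1)[:2].tolist() for z in (10,20.5)])
s=arm.read_state(); p=np.array(s["position"]); r=R.from_quat(s["ee_rot"]).as_matrix(); print(r.round(3).tolist())
for u,v,z in((117,55,50),(362,50,50)): print(ray("w",u,v,z,P).round(1))
E
```

```text
58 300 332 [513.2 255.1] 28.8
62 310 332 [512.9 249.7] 20.1
66 310 332 [510.2 247.9] 20.2
70 310 332 [507.4 246.1] 20.3
74 311 332 [504.9 243.8] 19.4
78 311 332 [502.1 242. ] 19.5
82 309 332 [498.8 240.9] 21.3
86 311 332 [496.5 238.3] 19.6
90 311 332 [493.7 236.4] 19.7
yaw 0.765852116154808
end row 92.5 [[491.6, 235.5], [491.6, 235.5]]
[[0.834, 0.552, -0.002], [0.552, -0.834, -0.002], [-0.003, 0.0, -1.0]]
[426.1 385.4  50. ]
[536.1 226.6  50. ]
```

>>> servo_tool --rows '[[[50, 86, 0, 60, 0, 0, -0.022], [50, 86, 0, 110, 0, 0, -0.022], [50, 86, 0, 145, 0, 0, -0.022], [50, 86, 0, 170, 0, 0, -0.022], [50, 86, 0, 182, 0, 0, -0.022], [50, 86, 0, 182, 0, 0, -0.022], [50, 86, 0, 182, 0, 0, -0.022]]]'

```text
clock: 7.85
position: [503.9, 244.3, 15.6]
ee_rot: [0.954, 0.299, 0.001, -0.0]
contact_force: [0.7, 0.4, 0.0]
gripper_width: 49.8
grasp_force: 0.0
```

>>> servo_tool --rows '[[[15, 0, 0, 0, 0, 0, 0], [15, 0, 0, 0, 0, 0, 0], [15, 0, 0, 0, 0, 0, 0], [15, 0, 0, 0, 0, 0, 0], [15, 0, 0, 0, 0, 0, 0], [15, 0, 0, 0, 0, 0, 0]]]'

```text
clock: 8.6
position: [503.4, 244.5, 15.3]
ee_rot: [0.954, 0.299, 0.001, -0.0]
contact_force: [-1.1, -0.3, 6.7]
gripper_width: 18.7
grasp_force: 58.3
```

>>> servo_tool --rows '[[[40, 0, 0, 0, 0, 0, 0], [40, 0, 0, 2, 0, 0, 0], [40, 0, 0, 5, 0, 0, 0], [40, 0, 0, 5, 0, 0, 0], [15, 0, 0, 5, 0, 0, 0], [15, 0, 0, 5, 0, 0, 0], [15, 0, 0, 5, 0, 0, 0], [15, 0, 0, 5, 0, 0, 0], [15, 0, 0, 5, 0, 0, 0]]]'

```text
clock: 9.72
position: [503.1, 244.0, 9.3]
ee_rot: [0.954, 0.299, 0.0, -0.0]
contact_force: [-2.2, -0.2, 0.5]
gripper_width: 18.9
grasp_force: 58.4
```

```bash
python3 - <<'E'
from h import *
st()
E
```

```text
9.725 [503.1 244.    9.3] [ 9.543e-01  2.990e-01  1.000e-04 -0.000e+00] [-2.2 -0.2  0.5] 18.91188264945335 58.39957773685455
```

>>> servo_tool --rows '[[[15, 0, 0, -4, 0, 0, 0], [15, -15, 0, -4, 0, 0, 0], [15, -32, 0, -4, 0, 0, 0], [15, -50, 0, -4, 0, 0, 0], [15, -68, 0, -4, 0, 0, 0], [15, -86, 0, -4, 0, 0, 0], [15, -104, 0, -4, 0, 0, 0], [15, -116, 0, -4, 0, 0, 0], [15, -120, 0, -4, 0, 0, 0], [15, -120, 0, -4, 0, 0, 0]]]'

```text
clock: 10.98
position: [404.8, 175.8, 13.3]
ee_rot: [0.954, 0.299, 0.0, -0.0]
contact_force: [-0.0, -0.1, -0.5]
gripper_width: 18.8
grasp_force: 58.4
```

>>> servo_tool --rows '[[[15, 0, 0, -80, 0, 0, 0], [15, 0, 0, -140, 0, 0, 0], [15, 0, 0, -140, 0, 0, 0], [15, 0, 0, -140, 0, 0, 0]]]'

```text
clock: 11.48
position: [405.4, 176.4, 154.6]
ee_rot: [0.954, 0.299, 0.002, -0.001]
contact_force: [0.1, -1.1, -0.7]
gripper_width: 19.0
grasp_force: 58.8
```

```bash
python3 - <<'E'
from h import *
import json
st(); P=arm.camera_params("wrist"); im=snap("wrist","w5"); json.dump({k:np.array(v).tolist() for k,v in P.items()},open("w5.json","w"))
snap("scene","s5")
E
```

```text
11.475 [405.4 176.4 154.6] [ 0.9543  0.2989  0.0019 -0.001 ] [ 0.1 -1.1 -0.7] 19.043346841491164 58.76297950744629
```

View pics/w5.png

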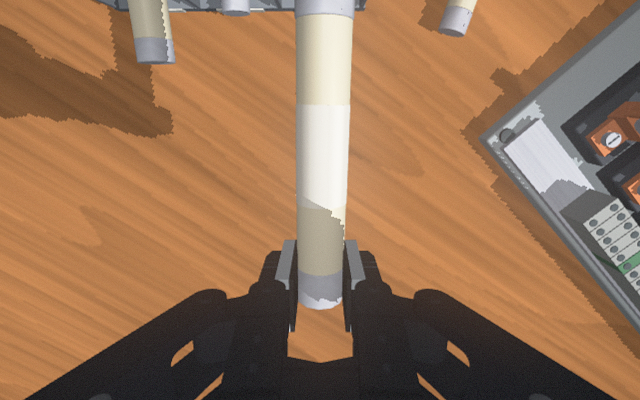

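w5 shows the spare held level between the pads on the centreline (column 322) and clear of the rack. I'll lay it down and regrasp it at its middle.

>>> servo_tool --rows '[[[15, 0, 0, 60, 0, 0, 0], [15, 0, 0, 110, 0, 0, 0], [15, 0, 0, 135, 0, 0, 0], [15, 0, 0, 145, 0, 0, 0], [15, 0, 0, 149, 0, 0, 0], [15, 0, 0, 151, 0, 0, 0], [15, 0, 0, 151, 0, 0, 0], [15, 0, 0, 151, 0, 0, 0]]]'

```text
clock: 12.58
position: [404.8, 175.9, 2.9]
ee_rot: [0.954, 0.299, 0.001, -0.0]
contact_force: [0.2, 0.2, -1.2]
gripper_width: 18.7
grasp_force: 58.8
```

```bash
python3 - <<'E'
from h import *
st()
E
```

```text
12.575 [404.8 175.9   2.9] [ 9.542e-01  2.990e-01  8.000e-04 -4.000e-04] [ 0.2  0.2 -1.2] 18.71748110945936 58.80146384239197
```

>>> servo_tool --rows '[[[15, 0, 0, 2, 0, 0, 0], [15, 0, 0, 2, 0, 0, 0], [24, 0, 0, 2, 0, 0, 0], [36, 0, 0, 1, 0, 0, 0], [36, 0, 0, 0, 0, 0, 0], [36, 12, 0, 0, 0, 0, 0], [36, 28, 0, 0, 0, 0, 0], [36, 44, 0, 0, 0, 0, 0], [36, 50.5, 0, 0, 0, 0, 0], [36, 50.5, 0, 0, 0, 0, 0]]]'

```text
clock: 13.82
position: [446.2, 204.5, 2.0]
ee_rot: [0.954, 0.299, -0.0, -0.0]
contact_force: [-1.0, -0.8, 0.8]
gripper_width: 36.0
grasp_force: 0.0
```

>>> servo_tool --rows '[[[15, 0, 0, 1, 0, 0, 0], [15, 0, 0, 1, 0, 0, 0], [15, 0, 0, 1, 0, 0, 0], [15, 0, 0, 1, 0, 0, 0], [15, 0, 0, 1, 0, 0, 0], [15, 0, 0, -60, 0, 0, 0], [15, 0, 0, -120, 0, 0, 0], [15, 0, 0, -150, 0, 0, 0], [15, 0, 0, -150, 0, 0, 0], [15, 0, 0, -150, 0, 0, 0]]]'

```text
clock: 15.08
position: [445.0, 203.8, 150.8]
ee_rot: [0.954, 0.299, -0.001, 0.0]
contact_force: [0.4, -1.1, -0.9]
gripper_width: 18.8
grasp_force: 58.8
```

```bash
python3 - <<'E'
from h import *
import json
s=st(); P=arm.camera_params("wrist"); im=snap("wrist","w6"); json.dump({k:np.array(v).tolist() for k,v in P.items()},open("w6.json","w"))
b=cv2.cvtColor(im,cv2.COLOR_RGB2HSV)
# ends of fuse along column 320: print column profile coarse
for v in range(120,390,6): print(v,im[v,321].tolist(),end=" ")
p=np.array(s["position"]); r=R.from_quat(s["ee_rot"]).as_matrix()
for d in(63.5,47.5,-63.5): print("\nexpected",d,proj("w",p-r[:,2]*10+r[:,0]*d,P).round(1))
E
```

```text
15.075 [445.  203.8 150.8] [ 9.543e-01  2.987e-01 -1.300e-03  2.000e-04] [ 0.4 -1.1 -0.9] 18.82940193334391 58.768755197525024
120 [150, 145, 148] 126 [213, 212, 220] 132 [214, 214, 220] 138 [217, 215, 221] 144 [216, 215, 220] 150 [212, 214, 221] 156 [216, 217, 221] 162 [221, 219, 226] 168 [237, 231, 212] 174 [239, 233, 216] 180 [239, 232, 215] 186 [239, 234, 214] 192 [238, 232, 211] 198 [237, 231, 210] 204 [241, 236, 217] 210 [181, 172, 152] 216 [180, 170, 151] 222 [184, 176, 155] 228 [180, 171, 153] 234 [176, 167, 149] 240 [185, 179, 171] 246 [182, 177, 168] 252 [182, 179, 171] 258 [183, 179, 171] 264 [178, 176, 166] 270 [183, 179, 170] 276 [180, 175, 167] 282 [181, 176, 170] 288 [182, 178, 170] 294 [179, 174, 169] 300 [239, 237, 232] 306 [240, 237, 232] 312 [239, 238, 232] 318 [236, 232, 215] 324 [236, 231, 211] 330 [237, 231, 212] 336 [237, 231, 210] 342 [235, 229, 209] 348 [235, 229, 209] 354 [236, 229, 211] 360 [237, 231, 212] 366 [58, 54, 51] 372 [46, 45, 44] 378 [50, 45, 42] 384 [45, 45, 43] 
expected 63.5 [321.6 118.7]

expected 47.5 [321.5 159.7]

expected -63.5 [320.9 382. ]
```

```bash
python3 - <<'E'
from h import *
import json
P=json.load(open("w6.json")); im=cv2.imread("pics/w6.png").astype(int)
s=arm.read_state(); p=np.array(s["position"]); r=R.from_quat(s["ee_rot"]).as_matrix()
sat=(im[...,2]-im[...,0])[:,316:327].mean(1); print("sat",{v:round(sat[v]) for v in list(range(158,172,2))+list(range(230,246,2))+list(range(308,324,2))})
for h in (9,10.5):
  for v in (120.5,164.5,237,315):
    q=ray("w",321,v,p[2]+h+10.5,P)-p; print(h,v,(q@r).round(1))
# lateral centre and tilt: columns of fuse at rows
g=im.sum(2)
for v in (128,150,175,195):
    row=im[v,280:360]; m=(row.min(1)>130); c=np.where(m)[0]+280; print(v,c.min(),c.max())
E
```

```text
sat {158: -6, 160: -6, 162: -7, 164: 28, 166: 25, 168: 25, 170: 25, 230: 29, 232: 29, 234: 27, 236: 13, 238: 13, 240: 14, 242: 13, 244: 13, 308: 8, 310: 8, 312: 8, 314: 8, 316: 8, 318: 23, 320: 25, 322: 24}
9 120.5 [ 63.6  -0.4 -19.7]
9 164.5 [ 47.6  -0.3 -19.7]
9 237 [ 18.3  -0.3 -19.6]
9 315 [-18.1  -0.2 -19.4]
10.5 120.5 [ 63.7  -0.4 -21.2]
10.5 164.5 [ 47.9  -0.3 -21.2]
10.5 237 [ 18.9  -0.3 -21.1]
10.5 315 [-17.   -0.2 -20.9]
128 301 348
150 298 347
175 300 346
195 302 345
```

```bash
python3 - <<'E'
from h import *
import json
ax=np.array([.981,-.194]);ay=np.array([.194,.981]);O=np.array([608,-130.])
for n in("w2","w3"):
    P=json.load(open(n+".json")); im=cv2.imread(f"pics/{n}.png").astype(int)
    for y in(32,140):
        out=[]
        for x in np.arange(-25,26,5):
            X=O+ax*x+ay*y; u,v=proj("w",[*X,64],P); v=int(round(v)); a=int(u)-22
            c=np.where((im[v,a:a+45].min(1)>140)&(im[v,a:a+45,2]>165))[0]+a
            # run nearest expected
            if len(c)<5: continue
            runs=np.split(c,np.where(np.diff(c)>1)[0]+1); c=max(runs,key=len)
            A=ray("w",c[0]-.5,v,64,P)[:2]-O;B=ray("w",c[-1]+.5,v,64,P)[:2]-O; out.append([ (A+B)@ax/2,(A+B)@ay/2,(A-B)@ay])
        print(n,y,np.median(out,0).round(1),np.polyfit(np.array(out)[:,0],np.array(out)[:,1],1).round(3))
    # cream/white band edges along axis for x: column along fuse
    for y in (32,140):
        xs=np.arange(-60,60,.5); sat=[]
        for x in xs:
            X=O+ax*x+ay*y; u,v=proj("w",[*X,74.5],P).round().astype(int); sat.append((im[v-0,u-2:u+3,2]-im[v,u-2:u+3,0]).mean())
        d=np.diff(cv2.GaussianBlur(np.array(sat)[:,None],(1,5),0)[:,0]); k=np.argsort(-abs(d))[:12]; print(n,y,sorted(zip(xs[k].tolist(),d[k].round(1).tolist())))
    # copper of empty clips: extents
    hsv=cv2.cvtColor(im.astype(np.uint8),cv2.COLOR_BGR2HSV); m=((hsv[...,0]<14)&(hsv[...,1]>110)&(hsv[...,2]>90))
    for x0 in(55.5,-55.5):
        q=np.array([ [ (ray("w",u,v,80,P)[:2]-O)@ax,(ray("w",u,v,80,P)[:2]-O)@ay] for v,u in np.argwhere(m)]); k=(abs(q[:,0]-x0)<22)&(abs(q[:,1]-86)<24); q=q[k]; print(n,"clip",x0,q.min(0).round(1),q.max(0).round(1),[ (int(b),q[abs(q[:,0]-b)<1.5][:,1].min().round(1),q[abs(q[:,0]-b)<1.5][:,1].max().round(1)) for b in np.arange(x0-18,x0+19,4) if (abs(q[:,0]-b)<1.5).any()])
E
```

```text
w2 32 [-0.1 32.2 18.9] [9.0000e-03 3.2168e+01]
w2 140 [ -0.2 141.1  21.2] [3.00000e-03 1.41119e+02]
w2 32 [(-49.5, 4.9), (-49.0, 8.4), (-48.5, 8.3), (-48.0, 6.0), (-20.5, -3.4), (-20.0, -3.8), (18.0, 3.3), (18.5, 3.7), (46.0, -5.5), (46.5, -9.2), (47.0, -8.0), (47.5, -4.6)]
w2 140 [(-49.0, 5.0), (-48.5, 7.7), (-48.0, 7.1), (-47.5, 4.6), (-21.0, -3.3), (-20.5, -3.7), (17.5, 3.5), (18.0, 3.7), (46.0, -6.2), (46.5, -8.8), (47.0, -9.0), (47.5, -4.9)]
w2 clip 55.5 [48.4 68.9] [ 77.5 101.6] [(49, np.float64(69.0), np.float64(101.6)), (53, np.float64(69.0), np.float64(101.5)), (57, np.float64(68.9), np.float64(101.3)), (61, np.float64(68.9), np.float64(101.2)), (65, np.float64(70.9), np.float64(88.0)), (69, np.float64(70.8), np.float64(87.9)), (73, np.float64(70.8), np.float64(87.8))]
w2 clip -55.5 [-68.7  68.7] [-35.8 101.2] [(-69, np.float64(71.2), np.float64(86.9)), (-65, np.float64(70.0), np.float64(87.9)), (-61, np.float64(70.0), np.float64(101.2)), (-57, np.float64(70.0), np.float64(101.1)), (-53, np.float64(69.9), np.float64(101.0)), (-49, np.float64(68.8), np.float64(100.8)), (-45, 
[... 613 characters left out ...]
. ] [(49, np.float64(62.0), np.float64(109.5)), (53, np.float64(62.4), np.float64(109.9)), (57, np.float64(62.1), np.float64(110.0)), (61, np.float64(62.4), np.float64(109.5)), (65, np.float64(62.1), np.float64(109.8)), (69, np.float64(62.4), np.float64(109.9)), (73, np.float64(62.0), np.float64(109.4))]
w3 clip -55.5 [-67.6  62. ] [-35.4 110. ] [(-65, np.float64(62.4), np.float64(109.9)), (-61, np.float64(62.1), np.float64(109.6)), (-57, np.float64(62.7), np.float64(110.0)), (-53, np.float64(62.3), np.float64(109.6)), (-49, np.float64(62.0), np.float64(110.0)), (-45, np.float64(62.4), np.float64(109.4)), (-41, np.float64(62.0), np.float64(109.8)), (-37, np.float64(62.6), np.float64(109.9))]
```

>>> servo_tool --rows '[[[15, 5.5, 306, 0, 0, 0, 0.802], [15, 5.5, 306, 0, 0, 0, 0.802], [15, 5.5, 306, 0, 0, 0, 0.802], [15, 5.5, 306, 0, 0, 0, 0.802], [15, 5.5, 306, 0, 0, 0, 0.802], [15, 5.5, 306, 0, 0, 0, 0.802], [15, 5.5, 306, 25, 0, 0, 0.802], [15, 5.5, 306, 25, 0, 0, 0.802], [15, 5.5, 306, 25, 0, 0, 0.802]]]'

```text
clock: 16.25
position: [624.9, -43.3, 127.0]
ee_rot: [0.995, -0.097, -0.0, 0.0]
contact_force: [-0.7, -0.9, -0.5]
gripper_width: 18.6
grasp_force: 58.9
```

```bash
cat > rel.py <<'E'
from h import *
s=st(); p=np.array(s["position"]); r=R.from_quat(s["ee_rot"]).as_matrix()
print("to clips, tool axes",((np.array([623.9,-44.6,64])-p)@r).round(2)); print("yaw err",np.arctan2(r[1,0],r[0,0])+.195, "tilt",r[2,:2].round(4))
E
python3 rel.py; python3 - <<'E'
from h import *
import json
P=arm.camera_params("wrist"); snap("wrist","w7"); json.dump({k:np.array(v).tolist() for k,v in P.items()},open("w7.json","w"))
E
```

```text
16.25 [624.9 -43.3 127. ] [ 9.953e-01 -9.660e-02 -4.000e-04  3.000e-04] [-0.7 -0.9 -0.5] 18.610756852256788 58.92938196659088
to clips, tool axes [-0.71  1.41 62.97]
yaw err 0.0014184603436631638 tilt [-0.0007  0.0006]
```

>>> servo_tool --rows '[[[15, -0.7, 1.2, 10, 0, 0, 0.001], [15, -0.7, 1.2, 25, 0, 0, 0.001], [15, -0.7, 1.2, 38, 0, 0, 0.001], [15, -0.7, 1.2, 46, 0, 0, 0.001], [15, -0.7, 1.2, 50, 0, 0, 0.001], [15, -0.7, 1.2, 50, 0, 0, 0.001], [15, -0.7, 1.2, 50, 0, 0, 0.001]]]'

```text
clock: 17.18
position: [624.5, -44.9, 77.7]
ee_rot: [0.995, -0.098, 0.001, -0.0]
contact_force: [-0.3, -0.6, -0.6]
gripper_width: 18.8
grasp_force: 58.9
```

```bash
python3 rel.py
```

```text
17.175 [624.5 -44.9  77.7] [ 9.952e-01 -9.770e-02  5.000e-04 -1.000e-04] [-0.3 -0.6 -0.6] 18.83998601096689 58.92675518989563
to clips, tool axes [-0.69 -0.14 13.66]
yaw err -0.0007170592318462843 tilt [ 0.0011 -0.0003]
```

>>> servo_tool --rows '[[[15, 0, 0, 4, 0, 0, 0], [15, 0, 0, 7, 0, 0, 0], [15, 0, 0, 9, 0, 0, 0], [15, 0, 0, 9, 0, 0, 0]]]'

```text
clock: 17.68
position: [624.8, -44.8, 69.6]
ee_rot: [0.995, -0.097, 0.001, 0.0]
contact_force: [-1.1, 0.2, 5.9]
gripper_width: 18.7
grasp_force: 59.6
```

>>> servo_tool --rows '[[[15, 0, 0, 3, 0, 0, 0], [15, 0, 0, 5, 0, 0, 0], [15, 0, 0, 7, 0, 0, 0], [15, 0, 0, 7, 0, 0, 0]]]'

```text
clock: 18.18
position: [626.5, -45.0, 63.5]
ee_rot: [0.995, -0.097, 0.003, -0.0]
contact_force: [0.1, -1.4, 5.1]
gripper_width: 18.8
grasp_force: 59.7
```

>>> servo_tool --rows '[[[15, 0, 0, 3, 0, 0, 0], [15, 0, 0, 5, 0, 0, 0], [15, 0, 0, 7, 0, 0, 0], [15, 0, 0, 7, 0, 0, 0]]]'

```text
clock: 18.68
position: [624.0, -44.8, 54.9]
ee_rot: [0.995, -0.097, -0.0, 0.0]
contact_force: [-1.2, 0.7, 6.2]
gripper_width: 19.0
grasp_force: 59.7
```

>>> servo_tool --rows '[[[15, 0, 0, 1, 0, 0, 0], [15, 0, 0, 2, 0, 0, 0], [15, 0, 0, 2, 0, 0, 0]]]'

```text
clock: 19.05
position: [624.1, -44.8, 54.7]
ee_rot: [0.995, -0.097, 0.0, 0.0]
contact_force: [-4.9, 0.9, 13.6]
gripper_width: 19.0
grasp_force: 60.5
```

```bash
python3 rel.py
```

```text
19.05 [624.1 -44.8  54.7] [ 9.953e-01 -9.710e-02  1.000e-04  4.000e-04] [-4.9  0.9 13.6] 18.953457180857438 60.45309662818909
to clips, tool axes [-0.21 -0.17 -9.26]
yaw err 0.0004673003566554035 tilt [0.0002 0.0007]
```

The force rises stiffly with the fuse axis near 64 mm, so it is on the clip floors. I'll release, rise and check.

>>> servo_tool --rows '[[[15, 0, 0, -2, 0, 0, 0], [26, 0, 0, -2, 0, 0, 0], [36, 0, 0, -2, 0, 0, 0], [36, 0, 0, -2, 0, 0, 0], [36, 0, 0, -20, 0, 0, 0], [36, 0, 0, -60, 0, 0, 0], [36, -15, 0, -120, 0, 0, 0], [36, -15, 0, -180, 0, 0, 0], [10, -15, 0, -190, 0, 0, 0], [0, -15, 50, -190, 0, 0, 0]]]'

```text
clock: 20.3
position: [600.8, -89.4, 244.6]
ee_rot: [0.995, -0.095, 0.002, -0.001]
contact_force: [0.8, -0.3, -0.8]
gripper_width: 1.0
grasp_force: 0.0
```

>>> servo_tool --rows '[[[0, 0, 60, 0, 0, 0, 0], [0, 0, 60, 0, 0, 0, 0], [0, 0, 60, 0, 0, 0, 0]]]'

```text
clock: 20.68
position: [587.8, -150.1, 242.2]
ee_rot: [0.995, -0.098, -0.0, -0.0]
contact_force: [-0.0, 0.2, 0.2]
gripper_width: 0.1
grasp_force: 0.0
```

```bash
python3 rel.py; python3 - <<'E'
from h import *
import json
P=arm.camera_params("wrist"); im=snap("wrist","w8")[:,:,::-1].astype(int); json.dump({k:np.array(v).tolist() for k,v in P.items()},open("w8.json","w"))
ax=np.array([.981,-.194]);ay=np.array([.194,.981]);O=np.array([608,-130.])
for y in(32,86,140):
    out=[]
    for x in np.arange(-40,41,5):
        X=O+ax*x+ay*y; u,v=proj("w",[*X,64],P); v=int(round(v)); a=int(u)-25
        c=np.where((im[v,a:a+50].min(1)>110)&(im[v,a:a+50,2]>140))[0]+a
        if len(c)<5: continue
        c=max(np.split(c,np.where(np.diff(c)>1)[0]+1),key=len)
        A=ray("w",c[0]-.5,v,64,P)[:2]-O;B=ray("w",c[-1]+.5,v,64,P)[:2]-O; out.append([(A+B)@ax/2,(A+B)@ay/2,(A-B)@ay])
    out=np.array(out); print(y,np.median(out,0).round(1),"slope",np.polyfit(out[:,0],out[:,1],1)[0].round(3),"w far/near",out[-3:,2].mean().round(1),out[:3,2].mean().round(1))
    xs=np.arange(-75,75,.5); sat=[]
    for x in xs:
        u,v=proj("w",[*(O+ax*x+ay*(y+.5)),74.5],P).round().astype(int); sat.append((im[v,u-2:u+3,2]-im[v,u-2:u+3,0]).mean())
    d=np.diff(cv2.GaussianBlur(np.array(sat)[:,None],(1,5),0)[:,0]); k=[i for i in range(1,len(d)-1) if abs(d[i])>=3 and abs(d[i])>=abs(d[i-1]) and abs(d[i])>abs(d[i+1])]; print([(float(xs[i]),float(d[i].round(1))) for i in k])
E
```

```text
20.675 [ 587.8 -150.1  242.2] [ 9.952e-01 -9.820e-02 -1.000e-04 -1.000e-04] [-0.   0.2  0.2] 0.14427680884828872 0.0
to clips, tool axes [  14.85 -110.48  178.25]
yaw err -0.0017047912346426775 tilt [-0.0002 -0.0002]
32 [-0.1 32.9 20.6] slope 0.001 w far/near 20.4 20.4
[(-72.0, 30.8), (-69.0, -20.4), (-64.5, -6.3), (-49.0, 7.9), (-20.5, -4.1), (18.0, 4.6), (46.5, -11.0), (63.0, 37.4), (65.0, -9.3), (67.5, -10.0), (69.5, -9.8), (73.5, 5.1)]
86 [-0.1 88.7 25. ] slope -0.019 w far/near 22.9 25.7
[(-72.0, 7.0), (-70.5, 7.2), (-64.5, -9.7), (-49.0, 8.0), (-20.5, -4.0), (18.0, 3.8), (46.5, -12.7), (63.0, 16.4), (65.0, -9.6), (71.0, 5.4), (73.0, -8.9)]
140 [-1.000e-01  1.416e+02  2.340e+01] slope -0.019 w far/near 23.2 27.0
[(-49.0, 8.4), (-20.5, -4.2), (18.0, 3.8), (46.5, -12.9)]
```

View pics/w8.png

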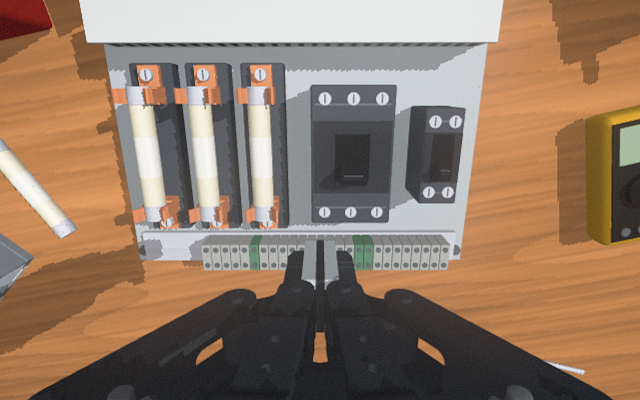

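w8 shows the new fuse at (206,150), lying just like its neighbours: the cap edges fall at the same -49 and +46.5 mm, so it is home and level. Now I'll flip the main toggle on from the near side.

>>> servo_tool --rows '[[[0, -26, 30.5, 40, 0, 0, 0], [0, -26, 30.5, 100, 0, 0, 0], [0, -26, 30.5, 140, 0, 0, 0], [0, -26, 30.5, 157, 0, 0, 0], [0, -26, 30.5, 157, 0, 0, 0], [0, -26, 30.5, 157, 0, 0, 0]]]'

```text
clock: 21.48
position: [557.7, -174.1, 86.2]
ee_rot: [0.995, -0.097, 0.001, 0.0]
contact_force: [-0.4, 0.3, 0.3]
gripper_width: -0.1
grasp_force: 0.0
```

>>> servo_tool --rows '[[[0, 10, 0, 0, 0, 0, 0], [0, 18, 0, 0, 0, 0, 0], [0, 26, 0, 0, 0, 0, 0], [0, 34, 0, 0, 0, 0, 0], [0, 40, 0, 0, 0, 0, 0], [0, 43, 0, 0, 0, 0, 0], [0, 43, 0, 0, 0, 0, 0]]]'

```text
clock: 22.35
position: [597.1, -182.8, 85.5]
ee_rot: [0.995, -0.098, -0.002, -0.0]
contact_force: [-5.6, 1.9, 5.2]
gripper_width: 0.1
grasp_force: 3.8
```

>>> servo_tool --rows '[[[0, -15, 0, 0, 0, 0, 0], [0, -15, 0, -60, 0, 0, 0], [0, -15, 0, -120, 0, 0, 0], [0, -10, 0, -160, 0, 0, 0], [0, -10, 0, -160, 0, 0, 0], [0, -10, 0, -160, 0, 0, 0]]]'

```text
clock: 23.1
position: [588.7, -181.0, 244.5]
ee_rot: [0.995, -0.098, -0.0, -0.0]
contact_force: [0.4, -0.2, -0.4]
gripper_width: -0.0
grasp_force: 0.0
```

```bash
python3 - <<'E'
from h import *
import json
st(); P=arm.camera_params("wrist"); im=snap("wrist","w9")[:,:,::-1].astype(int)
P3=json.load(open("w3.json")); i3=cv2.imread("pics/w3.png").astype(int)
for n,I,Q in(("now",im,P),("off w3",i3,P3),("on w2",cv2.imread("pics/w2.png").astype(int),json.load(open("w2.json")))):
    out=[]
    for x in range(-30,31,3):
        u,v=proj("w",[597.5+.981*x,-183-.194*x,96],Q).round().astype(int); out.append(int(I[v-1:v+2,u-5:u+6].mean()))
    print(n,out)
ax=np.array([.981,-.194]);ay=np.array([.194,.981]);O=np.array([608,-130.])
for y in(32,86,140):
    o=[]
    for x in np.arange(-15,16,5):
        u,v=proj("w",[*(O+ax*x+ay*y),64],P); v=int(round(v)); a=int(u)-25
        c=np.where(im[v,a:a+50].min(1)>190)[0]+a
        if len(c)<5: continue
        c=max(np.split(c,np.where(np.diff(c)>1)[0]+1),key=len); o.append([(ray("w",c[0],v,64,P)[:2]-O)@ay,(ray("w",c[-1],v,64,P)[:2]-O)@ay])
    print(y,np.median(o,0).round(1) if o else None)
E
```

```text
23.1 [ 588.7 -181.   244.5] [ 9.952e-01 -9.790e-02 -3.000e-04 -3.000e-04] [ 0.4 -0.2 -0.4] -0.021837030526770086 0.0
now [91, 72, 69, 69, 64, 48, 49, 48, 48, 48, 47, 48, 48, 41, 51, 59, 60, 52, 62, 73, 72]
off w3 [91, 73, 70, 51, 51, 59, 72, 49, 49, 49, 48, 49, 49, 49, 50, 50, 51, 51, 61, 73, 74]
on w2 [89, 76, 72, 72, 64, 53, 52, 51, 51, 52, 51, 51, 51, 46, 58, 59, 60, 55, 61, 73, 74]
32 [41.1 23.4]
86 [96.7 77.4]
140 [151.8 131.9]
```

The toggle profile now matches "on", and the fuse lies evenly between its neighbours (middles at 32.2, 87.0 and 141.9 mm). I'll hand it in.

```bash
python3 -c "
from bench import arm
print(arm.job_done())"
```

```text
the job is handed in; nothing more can be done
None
```

I handed the job in at about 23 s on the robot's clock: the main breaker was switched off, the spare fuse pressed home and level in both clips, and the main breaker switched back on. The last camera check agreed, but the hand-in call gave no verdict.

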